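Lock the open screen clamp

TASK

One of the two clamps on the screen-printing board is still open. With a fingertip or the outside of a finger, push its strap round by the orange tab until it lies square across the edge of the screen frame, then push its red lever fully down so that it locks on the frame. Nothing is to be picked up: leave the frame, the other clamp (already locked) and everything lying about where they are.

Things in the scene. Friction and masses are not known exactly. Their poses are not given: they have to be found in the camera images.
- board: fixed plywood base board 400 x 460 x 12 mm; origin centre of underside, x away from the robot side; its top is 12 mm above the table. Clamps stand on its top, in its robot-side margin
- frame: loose aluminium screen-printing frame 240 (x) x 380 (y) x 25 mm lying on the board, bars 32 mm wide, white and green mesh at its underside; origin centre of underside. Its robot-side edge is 84 mm beyond the clamp posts (within 2 mm)
- clamp_a: the clamp that starts OPEN (it may be the left or the right one): fixed dark steel foot 56 x 56 x 8 mm with a post; origin on the post's axis at the board's top; x points to the frame, y along the frame's edge, z up
- swing_a (a joint): clamp a: turn of strap and lever together about the upright post, rad: 0 = parked, strap along the clamp's own +y, beside the frame; grows clockwise seen from above; 1.571 = square across the frame's edge, along the clamp's own +x; stops at 0 and 1.60. Stays where left; takes about 1.5 N at the tab
- lever_a (a joint): clamp a: red bar 14 mm wide, 8 mm thick, pivoted on the post's axis 52 mm above the board's top, free end 75 mm out. rad: 0 = open, 80 degrees above the strap, leaning to the strap's tip; grows as it is pushed over and down towards that tip; 1.396 (stop) = level along the strap, locked. Takes about 5 N at 55 mm from the pivot; stays where left
- strap_a: clamp a: steel strap 136 x 26 x 7 mm under the lever. Origin on the post's axis level with the board's top; x along the strap to its tip (122 mm out), z up. Open: underside 32, top 39 mm above the board; rubber pad 100 mm out hangs 3 mm clear of the frame. Closing the lever lowers the strap evenly, 4.5 mm in all, so the pad presses on the frame over the last third
- tab_a (a point): clamp a: centre of the orange upright tab on the strap's end: 28 mm along the strap (92 to 120 mm from the post's axis), 8 mm thick, 30 mm high (39 to 69 mm above the board's top while open). Axes as the strap's
- lever_tip_a (a point): clamp a: middle of the free end of the red lever, 75 mm from its pivot; x along the lever away from the pivot, z out of the face that is pushed (up when closed)
- clamp_b: the clamp that starts LOCKED; identical (it may be the left or the right one): fixed dark steel foot 56 x 56 x 8 mm with a post; origin on the post's axis at the board's top; x points to the frame, y along the frame's edge, z up
- swing_b (a joint): clamp b: turn of strap and lever together about the upright post, rad: 0 = parked, strap along the clamp's own +y, beside the frame; grows clockwise seen from above; 1.571 = square across the frame's edge, along the clamp's own +x; stops at 0 and 1.60. Stays where left; takes about 1.5 N at the tab
- lever_b (a joint): clamp b: red bar 14 mm wide, 8 mm thick, pivoted on the post's axis 52 mm above the board's top, free end 75 mm out. rad: 0 = open, 80 degrees above the strap, leaning to the strap's tip; grows as it is pushed over and down towards that tip; 1.396 (stop) = level along the strap, locked. Takes about 5 N at 55 mm from the pivot; stays where left
- strap_b: clamp b: steel strap 136 x 26 x 7 mm under the lever. Origin on the post's axis level with the board's top; x along the strap to its tip (122 mm out), z up. Open: underside 32, top 39 mm above the board; rubber pad 100 mm out hangs 3 mm clear of the frame. Closing the lever lowers the strap evenly, 4.5 mm in all, so the pad presses on the frame over the last third
- tab_b (a point): clamp b: centre of the orange upright tab on the strap's end: 28 mm along the strap (92 to 120 mm from the post's axis), 8 mm thick, 30 mm high (39 to 69 mm above the board's top while open). Axes as the strap's
- lever_tip_b (a point): clamp b: middle of the free end of the red lever, 75 mm from its pivot; x along the lever away from the pivot, z out of the face that is pushed (up when closed)
- squeegee: wooden squeegee with rubber blade, 55 x 150 x 22 mm, loose, lying on the mesh inside the frame; to be left alone
- tape: roll of paper tape, 90 mm across, 25 mm high, loose, lying on the mesh inside the frame; to be left alone
- lid_yellow: yellow tub lid, 84 mm across, 9 mm high, loose, lying on the board between the clamps; to be left alone
- lid_blue: blue tub lid, 84 mm across, 9 mm high, loose on the table to the left; to be left alone
- tub_yellow: open yellow ink tub, 100 mm across, 95 mm high, loose on the table to the left; to be left alone
- tub_magenta: open magenta ink tub, 100 mm across, 95 mm high, loose on the table to the right; to be left alone
- spatula: spatula, loose on the table to the right; to be left alone

How it is judged (in metres and radians):
On the way, in this order (a step that is already met when the one before it is completed fails the run):
1. the open clamp's strap is swung square across the frame's edge, its lever still up (value of joint swing_a above 1.42 rad and value of joint lever_a below 0.8 rad), for 0.2 s.
2. its lever is pushed fully down (value of joint lever_a above 1.25 rad), for 0.2 s.
At the end, for the whole second after the job is handed in: The clamp that was open has its strap square across the frame's edge (swing over 1.42 rad) and its lever down (over 1.25 of 1.396 rad), pressing the frame with more than 4 N; the other clamp is still across and locked; the frame lies within 10 mm of where it was, at rest (value of joint each of swing_a, swing_b above 1.42 rad and value of joint each of lever_a, lever_b above 1.25 rad and contact force between strap_a and frame above 4 N and distance of frame from where it was at the start of the episode below 0.01 m and linear speed of frame below 0.01 m/s); the robot touches nothing.
It fails at once if the open clamp's lever is pushed down before the strap is across the frame (value of joint lever_a above 0.9 rad and value of joint swing_a below 1.3 rad).
It fails at once if the locked clamp is undone (value of joint lever_b below 1.2 rad or value of joint swing_b below 1.4 rad).
It fails at once if the frame is shifted by more than 15 mm, or lifted or tipped (distance of frame from where it was at the start of the episode above 0.015 m or angle between frame's own z axis and vertical above 0.08 rad).
It fails at once if the squeegee, tape, a lid, a tub or the spatula is shifted or picked up (over 25 mm) (distance of any of squeegee, tape, lid_yellow, lid_blue, tub_yellow, tub_magenta, spatula from where it was at the start of the episode above 0.025 m).
It also fails if it takes over 51 s, if anything falls off the work surface, if the arm or the gripper's body presses on something with over 40 N, if the wrist force passes 120 N, or if a joint passes its speed limit or range.

ROBOT

A 6-joint arm with a two-finger parallel gripper is mounted at the origin on the work surface. World frame = base frame: x ahead of the robot, y to its left, z up, the work surface at z = 0. Lengths are in mm, angles in rad, forces in N, time in s.
With the tool pointing down it reaches from about 350 to 975 mm from the base axis. Payload 7.1 kg.
Tool frame: the origin (TCP) lies on the mounting face of the last link; the fingertips stand 182 mm ahead of it and the grasp point (between the pads) lies 163 mm ahead of it (ctrl.tcp_to_tips is the distance from the TCP to the fingertips, in mm); z points along the fingers, y is the direction in which the jaws open and shut (so a half turn about z gives the same grasp; the last joint's range is limited). The gripper opens to 88 mm and grips with 3 to 60 N. Pads are 20 mm wide; open, the fingers measure 115 mm over their backs; the gripper's body (75 mm by 178 mm) begins 61 mm behind the grasp point.
Start: joints at [1.202, 0.423, 1.63, -0, 1.089, -0.019], TCP at [214.162, 587.147, 404.675] pointing down, gripper open.
Joint ranges: [-3, 3], [-0.9, 2.11], [0.09, 2.58], [-1.31, 4.45], [0.11, 2.69], [-2.54, 2.54]. Speed limits (rad/s): [2.39, 2.39, 3.01, 3.14, 3.14, 3.14].

INTERFACE

Orientations are given as a rotation vector (axis times angle).
In Python, from workcell import ctrl gives the robot as it stands. The module is installed in compiled form; this text tells all that it offers.
- The arm moves only by the tool send_rows, never from a script. Its argument "commands" is a list of rows, each an object with "translation": the shift along the world's x, y, z normalised to -1 to 1, where 1 is 0.1 m, a list of three; "twist": the turn, a rotation vector about the world's x, y, z normalised to -1 to 1, where 1 is 0.5 rad, a list of three. A call has exactly 10 rows; each row is the pose to reach, as a shift and turn from the pose commanded when the call began; what a row does not reach only later rows make up. A row lasts 1/10 s, in which the tool goes at most 50 mm and 8.59 degrees, less where a joint would pass 70% of its speed; a pose out of reach is approached as far as the arm can. A call with a number of a shift or a turn outside -1 to 1 is refused whole. A call with a gripper value outside its range is refused whole. "grip" is the closure, from -1 (fully open) to 1 (shut), set as the call begins (left out, the last holds). The fingers move at their own pace and stop on an object; the grip force is fixed at half the most. Time passes only in rows, so rows that repeat a pose let the fingers close, or fill a call up. It gives the time, the measured TCP pose, the force and the opening at its end, in the units of the state.
- ctrl.get_obs(): the state, without advancing time (a new reading comes with each control period).
- ctrl.get_image(name): name is "scene" or "top" or "wrist"; returns a dict with "img" (480x640x3 uint8, red, green, blue), "intrinsics" (3x3 intrinsics, pixels), "cam_to_world" (4x4, takes a point from camera to world coordinates). Camera axes: x right, y down, z forward; pixel columns grow to the right and rows downward; lengths in mm; the calibration is good to about 2 mm. A picture is of the moment at which its call begins. There is no depth.
- ctrl.close_job(): hands the job in, once; it reports no verdict.
The state is a dict: "t": time; "qpos": joint angles; "qvel": joint speeds; "joint_torque": joint torques, N m; "ee_pos": TCP position; "orientation": TCP orientation; "ft_force": force on the tool from outside, world axes, zero at the start; "moment": the same for the moment, N m; "width": finger opening in mm.
Only numpy, scipy, OpenCV 4.12 (cv2) and the standard library are available. Lean on these libraries where they do the work, as an engineer would, in place of code of your own. Each camera call takes 0.05 s, during which the arm holds its last target. There are 200 camera calls.

## Working session

There is one attempt and no reset: what is moved stays moved. The work goes in short steps, Python scripts to look and compute and a tool call to move; the robot and the scene stay as the last step left them, time stands still between calls to the robot, and variables do not carry over. Pictures are saved under pics/ and viewed, about 8 in all and at most 12, crops included, and the job is handed in when it is done.

Besides the shell and the picture viewer there is one more tool, called after "Request:" as a command line: name --argument value ..., lists and objects as JSON in quotes. send_rows: Moves the arm, as the interface text tells. Its arguments: {"type":"object","properties":{"commands":{"type":"array","items":{"type":"object","properties":{"translation":{"type":"array","items":{"type":"number"}},"twist":{"type":"array","items":{"type":"number"}}}}},"grip":{"type":"number"}},"required":["commands"]}

```bash
mkdir -p pics; cat > h.py <<'E'
import numpy as np, cv2
from workcell import ctrl
def shot(n,f,crop=None,s=1):
    d=ctrl.get_image(n); im=d["img"][:,:,::-1].copy()
    np.savez('pics/'+f+'.npz',K=d["intrinsics"],T=d["cam_to_world"],img=im)
    if crop: x0,y0,x1,y1=crop; im=cv2.resize(im[y0:y1,x0:x1],None,fx=s,fy=s,interpolation=cv2.INTER_CUBIC)
    cv2.imwrite('pics/'+f+'.png',im)
def back(f,u,v,z):
    d=np.load('pics/'+f+'.npz'); T=d['T']; r=T[:3,:3]@np.linalg.solve(d['K'],[u,v,1.]); o=T[:3,3]
    return o+r*(z-o[2])/r[2]
def proj(f,p):
    d=np.load('pics/'+f+'.npz'); T=d['T']; q=d['K']@(T[:3,:3].T@(np.array(p)-T[:3,3])); return q[:2]/q[2]
E
python3 - <<'E'
from h import *
shot('top','top1'); shot('scene','scene1')
o=ctrl.get_obs(); print(o['t'],o['ee_pos'],o['orientation'],o['width'])
E
```

```text
0.1 [214.07677053 586.9236943  403.99349739] [-5.46664507e-01 -3.09338008e+00  2.10773635e-03] 88.13552875967197
```

View pics/top1.png

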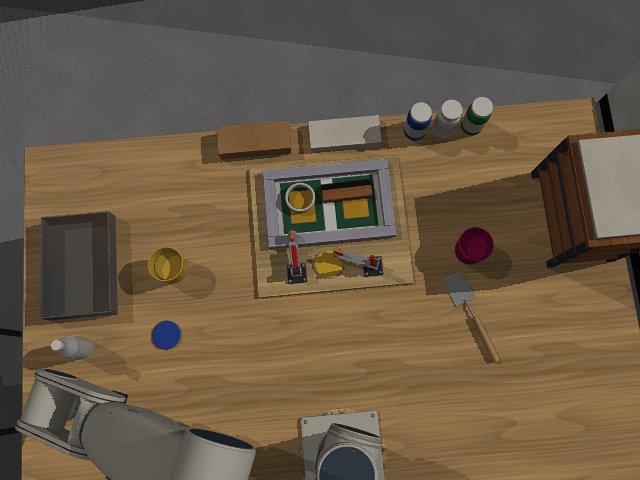

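View pics/scene1.png

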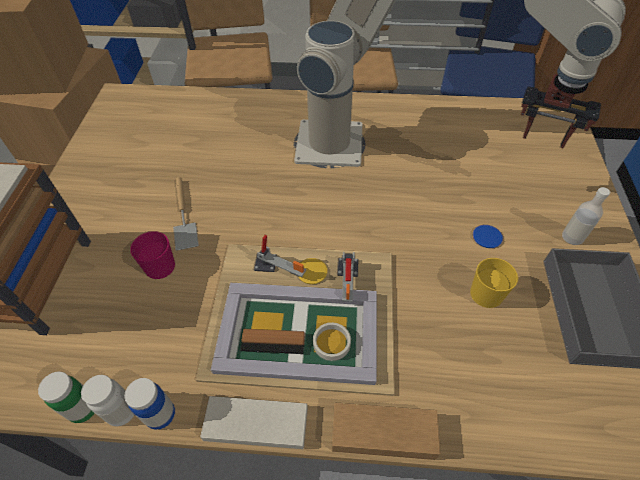

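The top view shows the left clamp (296,270) locked. The right one (372,264) is open, its strap pointing left past the yellow lid. I'll enlarge that area.

```bash
python3 - <<'E'
from h import *
im=np.load('pics/top1.npz')['img'];im2=np.load('pics/scene1.npz')['img']
a=cv2.resize(im[225:300,250:420],(800,353),interpolation=cv2.INTER_CUBIC)
b=cv2.resize(im2[225:305,235:395],(480,240),interpolation=cv2.INTER_CUBIC)
c=np.zeros((600,800,3),np.uint8);c[:353]=a;c[355:595,:480]=b
cv2.imwrite('pics/c1.png',c)
E
```

```text
(no output)
```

View pics/c1.png

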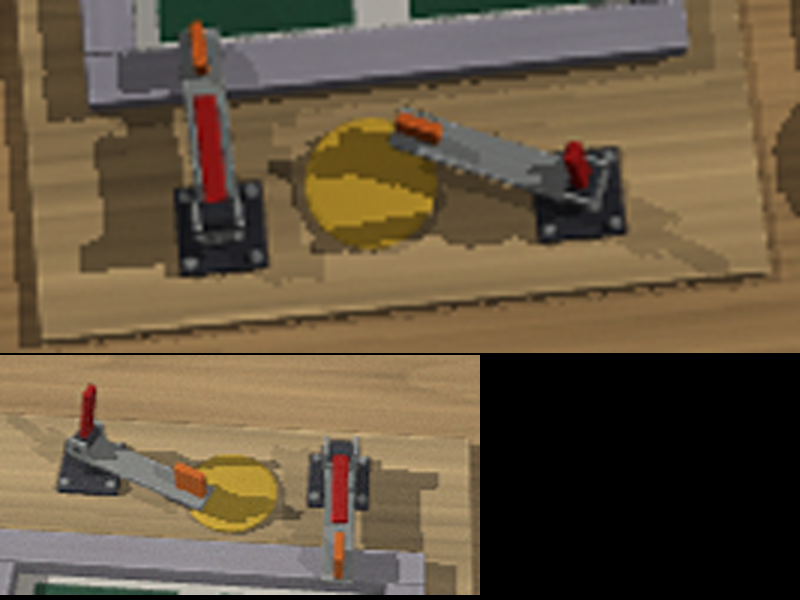

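The crop (scale 4.71) shows the open clamp's foot centred at about (582,195), its tab top at (418,125), and the locked clamp's foot at (222,228) with its tab at (198,45).

```bash
python3 - <<'E'
from h import *
s=170/800
def P(u,v,z): return back('top1',250+u*s-.4,225+v*s-.4,z)
A=P(582,195,20);B=P(222,228,20)
print('A',A,'B',B,'sep',A-B)
for u,v in[(540,160),(618,147),(627,232),(537,242)]: print('cornerA',P(u,v,20))
tt=P(418,123,81);tb=P(198,38,76); print('tabA',tt,np.hypot(*(tt-A)[:2]),'tabB',tb,tb-B,np.hypot(*(tb-B)[:2]))
y=(B-A)[:2]; y/=np.hypot(*y); x=np.array([y[1],-y[0]])
d=(tt-A)[:2]; print('yaw x',np.degrees(np.arctan2(x[1],x[0])),'swing',np.degrees(np.arctan2(d@x,d@y)))
print('frame edge', P(90,88,37),P(686,40,37)); print('lid',P(372,182,21))
print('levertip',P(573,150,12+52+75))
# scene check (crop 3x, 235,225)
def S(u,v,z): return back('scene1',235+u/3-.3,225+(v-355)/3-.3,z)
print('scene A',S(90,465,20),'tab',S(190,468,81),'B',S(338,475,20))
E
```

```text
A [ 519.13251873 -141.56269381   20.        ] B [519.15738648  85.30172627  20.        ] sep [-2.48677536e-02 -2.26864420e+02  0.00000000e+00]
cornerA [ 543.81047265 -117.6664009    20.        ]
cornerA [ 547.54498936 -167.4740462    20.        ]
cornerA [ 493.1491021  -167.06343686   20.        ]
cornerA [ 492.06657176 -110.29002805   20.        ]
tabA [562.45519002 -41.15499573  81.        ] 109.3551996066706 tabB [629.13858292  88.3534705   76.        ] [109.98119643   3.05174423  56.        ] 110.0235279922818
yaw x -0.006280479425452946 swing 23.332353581113928
frame edge [612.56142228 159.84112019  37.        ] [ 608.58250754 -215.84092678   37.        ]
lid [539.42209315 -11.01588199  21.        ]
levertip [ 526.34859475 -128.15204295  139.        ]
scene A [ 521.34750742 -140.45130567   20.        ] tab [560.82078922 -41.94699818  81.        ] B [516.51366767  84.57055775  20.        ]
```

Both cameras agree to about 2 mm: post at (520,-141), strap at about 23°, tab at (562,-43). I'll shut the gripper, put the jaw axis along the push direction, and travel high.

Request:
send_rows --commands '[{"translation": [0.046,-0.089,0],"twist": [0,0,-0.046]},{"translation": [0.092,-0.177,0],"twist": [0,0,-0.093]},{"translation": [0.138,-0.266,0],"twist": [0,0,-0.139]},{"translation": [0.184,-0.354,0],"twist": [0,0,-0.186]},{"translation": [0.23,-0.443,0],"twist": [0,0,-0.232]},{"translation": [0.276,-0.531,0],"twist": [0,0,-0.278]},{"translation": [0.322,-0.62,0],"twist": [0,0,-0.325]},{"translation": [0.368,-0.708,0],"twist": [0,0,-0.371]},{"translation": [0.414,-0.797,0],"twist": [0,0,-0.418]},{"translation": [0.46,-0.885,0],"twist": [0,0,-0.464]}]' --grip 1

```text
t: 1.1
ee_pos: [260.5, 497.9, 404.7]
orientation: [0.904, 3.009, -0.0]
ft_force: [-0.3, -0.3, -0.1]
width: 11.1
```

Request:
send_rows --commands '[{"translation": [0.046,-0.089,0],"twist": [0,0,-0.046]},{"translation": [0.092,-0.177,0],"twist": [0,0,-0.093]},{"translation": [0.138,-0.266,0],"twist": [0,0,-0.139]},{"translation": [0.184,-0.354,0],"twist": [0,0,-0.186]},{"translation": [0.23,-0.443,0],"twist": [0,0,-0.232]},{"translation": [0.276,-0.531,0],"twist": [0,0,-0.278]},{"translation": [0.322,-0.62,0],"twist": [0,0,-0.325]},{"translation": [0.368,-0.708,0],"twist": [0,0,-0.371]},{"translation": [0.414,-0.797,0],"twist": [0,0,-0.418]},{"translation": [0.46,-0.885,0],"twist": [0,0,-0.464]}]'

```text
t: 2.1
ee_pos: [306.6, 409.4, 404.7]
orientation: [1.246, 2.884, 0.0]
ft_force: [-0.3, -0.2, 0.3]
width: 0.2
```

Request:
send_rows --commands '[{"translation": [0.046,-0.089,0],"twist": [0,0,-0.046]},{"translation": [0.092,-0.177,0],"twist": [0,0,-0.093]},{"translation": [0.138,-0.266,0],"twist": [0,0,-0.139]},{"translation": [0.184,-0.354,0],"twist": [0,0,-0.186]},{"translation": [0.23,-0.443,0],"twist": [0,0,-0.232]},{"translation": [0.276,-0.531,0],"twist": [0,0,-0.278]},{"translation": [0.322,-0.62,0],"twist": [0,0,-0.325]},{"translation": [0.368,-0.708,0],"twist": [0,0,-0.371]},{"translation": [0.414,-0.797,0],"twist": [0,0,-0.418]},{"translation": [0.46,-0.885,0],"twist": [0,0,-0.464]}]'

```text
t: 3.1
ee_pos: [352.5, 320.9, 404.7]
orientation: [1.572, 2.72, -0.0]
ft_force: [0.4, -0.3, -0.1]
width: 0.4
```

Request:
send_rows --commands '[{"translation": [0.046,-0.089,0],"twist": [0,0,-0.046]},{"translation": [0.092,-0.177,0],"twist": [0,0,-0.093]},{"translation": [0.138,-0.266,0],"twist": [0,0,-0.139]},{"translation": [0.184,-0.354,0],"twist": [0,0,-0.186]},{"translation": [0.23,-0.443,0],"twist": [0,0,-0.232]},{"translation": [0.276,-0.531,0],"twist": [0,0,-0.278]},{"translation": [0.322,-0.62,0],"twist": [0,0,-0.325]},{"translation": [0.368,-0.708,0],"twist": [0,0,-0.371]},{"translation": [0.414,-0.797,0],"twist": [0,0,-0.418]},{"translation": [0.46,-0.885,0],"twist": [0,0,-0.464]}]'

```text
t: 4.1
ee_pos: [398.5, 232.4, 404.7]
orientation: [-1.876, -2.52, 0.0]
ft_force: [0.2, 0.5, 1.1]
width: 0.6
```

Request:
send_rows --commands '[{"translation": [0.046,-0.089,0],"twist": [0,0,-0.046]},{"translation": [0.092,-0.177,0],"twist": [0,0,-0.093]},{"translation": [0.138,-0.266,0],"twist": [0,0,-0.139]},{"translation": [0.184,-0.354,0],"twist": [0,0,-0.186]},{"translation": [0.23,-0.443,0],"twist": [0,0,-0.232]},{"translation": [0.276,-0.531,0],"twist": [0,0,-0.278]},{"translation": [0.322,-0.62,0],"twist": [0,0,-0.325]},{"translation": [0.368,-0.708,0],"twist": [0,0,-0.371]},{"translation": [0.414,-0.797,0],"twist": [0,0,-0.418]},{"translation": [0.46,-0.885,0],"twist": [0,0,-0.464]}]'

```text
t: 5.1
ee_pos: [444.5, 143.9, 404.7]
orientation: [-2.155, -2.286, -0.0]
ft_force: [0.0, 0.2, 0.1]
width: 0.4
```

Request:
send_rows --commands '[{"translation": [0.046,-0.089,0],"twist": [0,0,-0.046]},{"translation": [0.092,-0.177,0],"twist": [0,0,-0.093]},{"translation": [0.138,-0.266,0],"twist": [0,0,-0.139]},{"translation": [0.184,-0.354,0],"twist": [0,0,-0.186]},{"translation": [0.23,-0.443,0],"twist": [0,0,-0.232]},{"translation": [0.276,-0.531,0],"twist": [0,0,-0.278]},{"translation": [0.322,-0.62,0],"twist": [0,0,-0.325]},{"translation": [0.368,-0.708,0],"twist": [0,0,-0.371]},{"translation": [0.414,-0.797,0],"twist": [0,0,-0.418]},{"translation": [0.46,-0.885,0],"twist": [0,0,-0.464]}]'

```text
t: 6.1
ee_pos: [490.5, 55.4, 404.7]
orientation: [-2.405, -2.021, -0.0]
ft_force: [0.1, -0.0, 0.5]
width: 0.6
```

Request:
send_rows --commands '[{"translation": [0.046,-0.089,0],"twist": [0,0,-0.046]},{"translation": [0.092,-0.177,0],"twist": [0,0,-0.093]},{"translation": [0.138,-0.266,0],"twist": [0,0,-0.139]},{"translation": [0.184,-0.354,0],"twist": [0,0,-0.186]},{"translation": [0.23,-0.443,0],"twist": [0,0,-0.232]},{"translation": [0.276,-0.531,0],"twist": [0,0,-0.278]},{"translation": [0.322,-0.62,0],"twist": [0,0,-0.325]},{"translation": [0.368,-0.708,0],"twist": [0,0,-0.371]},{"translation": [0.414,-0.797,0],"twist": [0,0,-0.418]},{"translation": [0.46,-0.885,0],"twist": [0,0,-0.464]}]'

```text
t: 7.1
ee_pos: [536.5, -33.1, 404.7]
orientation: [-2.623, -1.729, 0.0]
ft_force: [0.4, 0.6, 0.3]
width: 0.6
```

```bash
python3 - <<'E'
from h import *
shot('wrist','w1')
o=ctrl.get_obs(); print(o['t'],o['ee_pos'],o['orientation'],o['width'],o['ft_force'],o['qpos'])
for p in [(520,-141,64),(562,-43,81),(604,-141,37)]: print(proj('w1',p))
E
```

```text
7.15 [537.1337577  -33.98699392 404.7573754 ] [2.62325880e+00 1.72694267e+00 5.03104936e-04] 0.43786853340551435 [ 0.92631234 -0.29372917  0.12365047] [-8.51781243e-02  2.96086151e-01  1.82222983e+00 -6.15380686e-04
  1.02245503e+00  3.21535614e-01]
[352.78393914 339.02180416]
[357.09285201 228.42015192]
[433.42665964 292.84442409]
```

View pics/w1.png

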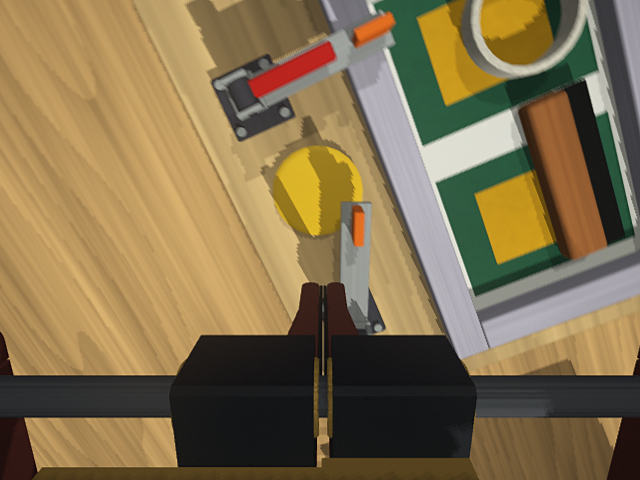

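The wrist view shows the orange tab at (358,225), where my estimate puts it (357,228), and the shut fingers just behind it. I'll go down and work out the arc.

Request:
send_rows --commands '[{"translation": [0,0,-0.08]},{"translation": [0,0,-0.16]},{"translation": [0,0,-0.24]},{"translation": [0,0,-0.32]},{"translation": [0,0,-0.4]},{"translation": [0,0,-0.48]},{"translation": [0,0,-0.56]},{"translation": [0,0,-0.64]},{"translation": [0,0,-0.72]},{"translation": [0,0,-0.8]}]'

```text
validation failed for argument at $.co...
```

Request:
send_rows --commands '[{"translation": [0,0,-0.08]},{"translation": [0,0,-0.16]},{"translation": [0,0,-0.24]},{"translation": [0,0,-0.32]},{"translation": [0,0,-0.4]},{"translation": [0,0,-0.48]},{"translation": [0,0,-0.56]},{"translation": [0,0,-0.64]},{"translation": [0,0,-0.72]},{"translation": [0,0,-0.8]}]'

```text
validation failed for argument at $.co...
```

```bash
python3 - <<'E'
from h import *
print(ctrl.get_obs()['ft_force'],ctrl.get_obs()['ee_pos'])
A=np.array([520,-141]);p0=np.array([536.5,-33.1])
for k in range(3):
    s0=p0
    for i in range(1,11):
        f=np.radians(8.7+70.8*(k*10+i)/30); p=A+107.4*np.array([np.sin(f),np.cos(f)])
        print(np.round((p-s0)/100,3),round(-.0768*i,3))
    p0=p
E
```

```text
[ 0.92631234 -0.29372917  0.12365047] [537.1337577  -33.98699392 404.7573754 ]
[ 0.041 -0.025] -0.077
[ 0.084 -0.034] -0.154
[ 0.127 -0.045] -0.23
[ 0.169 -0.058] -0.307
[ 0.211 -0.073] -0.384
[ 0.252 -0.089] -0.461
[ 0.293 -0.107] -0.538
[ 0.332 -0.127] -0.614
[ 0.371 -0.148] -0.691
[ 0.409 -0.171] -0.768
[ 0.037 -0.024] -0.077
[ 0.073 -0.05 ] -0.154
[ 0.108 -0.078] -0.23
[ 0.141 -0.106] -0.307
[ 0.174 -0.137] -0.384
[ 0.205 -0.168] -0.461
[ 0.234 -0.201] -0.538
[ 0.263 -0.235] -0.614
[ 0.29 -0.27] -0.691
[ 0.315 -0.306] -0.768
[ 0.024 -0.037] -0.077
[ 0.047 -0.075] -0.154
[ 0.067 -0.114] -0.23
[ 0.087 -0.154] -0.307
[ 0.104 -0.195] -0.384
[ 0.12  -0.236] -0.461
[ 0.135 -0.278] -0.538
[ 0.147 -0.32 ] -0.614
[ 0.158 -0.363] -0.691
[ 0.167 -0.406] -0.768
```

Twist is required in every row, so I'm resending the descent.

Request:
send_rows --commands '[{"translation": [0,0,-0.08],"twist": [0,0,0]},{"translation": [0,0,-0.16],"twist": [0,0,0]},{"translation": [0,0,-0.24],"twist": [0,0,0]},{"translation": [0,0,-0.32],"twist": [0,0,0]},{"translation": [0,0,-0.4],"twist": [0,0,0]},{"translation": [0,0,-0.48],"twist": [0,0,0]},{"translation": [0,0,-0.56],"twist": [0,0,0]},{"translation": [0,0,-0.64],"twist": [0,0,0]},{"translation": [0,0,-0.72],"twist": [0,0,0]},{"translation": [0,0,-0.8],"twist": [0,0,0]}]'

```text
t: 8.15
ee_pos: [536.2, -32.4, 324.0]
orientation: [2.621, 1.732, 0.0]
ft_force: [0.5, -0.1, 0.6]
width: 0.3
```

Request:
send_rows --commands '[{"translation": [0,0,-0.08],"twist": [0,0,0]},{"translation": [0,0,-0.16],"twist": [0,0,0]},{"translation": [0,0,-0.24],"twist": [0,0,0]},{"translation": [0,0,-0.32],"twist": [0,0,0]},{"translation": [0,0,-0.4],"twist": [0,0,0]},{"translation": [0,0,-0.48],"twist": [0,0,0]},{"translation": [0,0,-0.56],"twist": [0,0,0]},{"translation": [0,0,-0.64],"twist": [0,0,0]},{"translation": [0,0,-0.72],"twist": [0,0,0]},{"translation": [0,0,-0.8],"twist": [0,0,0]}]'

```text
t: 9.15
ee_pos: [536.2, -32.4, 244.0]
orientation: [2.621, 1.732, 0.0]
ft_force: [0.4, 1.1, -0.1]
width: 0.6
```

```bash
python3 - <<'E'
from h import *
shot('wrist','w2')
o=ctrl.get_obs();print(o['ft_force'],o['ee_pos'])
E
```

```text
[-0.9621595   0.50318135 -0.90839653] [535.69293475 -32.33525136 242.93592034]
```

View pics/w2.png

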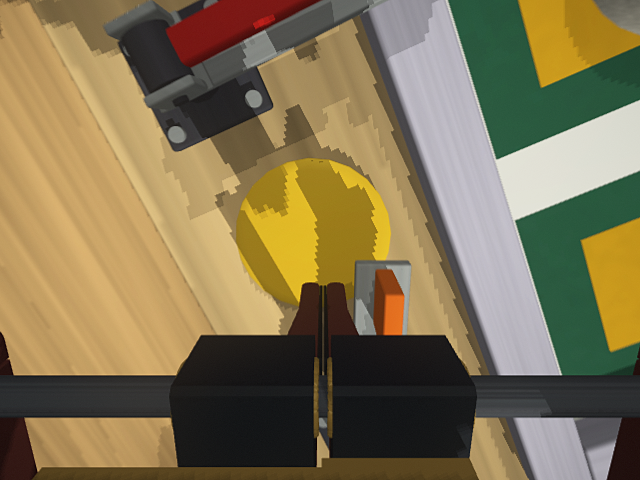

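The fingertips are at about (323,290), just to the free side of the tab (390,300), with no contact. Now I push the arc.

Request:
send_rows --commands '[{"translation": [0.041,-0.025,0],"twist": [0,0,-0.077]},{"translation": [0.084,-0.034,0],"twist": [0,0,-0.154]},{"translation": [0.127,-0.045,0],"twist": [0,0,-0.23]},{"translation": [0.169,-0.058,0],"twist": [0,0,-0.307]},{"translation": [0.211,-0.073,0],"twist": [0,0,-0.384]},{"translation": [0.252,-0.089,0],"twist": [0,0,-0.461]},{"translation": [0.293,-0.107,0],"twist": [0,0,-0.538]},{"translation": [0.332,-0.127,0],"twist": [0,0,-0.614]},{"translation": [0.371,-0.148,0],"twist": [0,0,-0.691]},{"translation": [0.409,-0.171,0],"twist": [0,0,-0.768]}]'

```text
t: 10.2
ee_pos: [577.0, -49.3, 244.5]
orientation: [-2.904, -1.197, 0.001]
ft_force: [-1.1, 1.2, 0.4]
width: 0.1
```

Request:
send_rows --commands '[{"translation": [0.037,-0.024,0],"twist": [0,0,-0.077]},{"translation": [0.073,-0.05,0],"twist": [0,0,-0.154]},{"translation": [0.108,-0.078,0],"twist": [0,0,-0.23]},{"translation": [0.141,-0.106,0],"twist": [0,0,-0.307]},{"translation": [0.174,-0.137,0],"twist": [0,0,-0.384]},{"translation": [0.205,-0.168,0],"twist": [0,0,-0.461]},{"translation": [0.234,-0.201,0],"twist": [0,0,-0.538]},{"translation": [0.263,-0.235,0],"twist": [0,0,-0.614]},{"translation": [0.29,-0.27,0],"twist": [0,0,-0.691]},{"translation": [0.315,-0.306,0],"twist": [0,0,-0.768]}]'

```text
t: 11.2
ee_pos: [608.7, -79.9, 244.6]
orientation: [-3.079, -0.621, -0.0]
ft_force: [-0.1, 1.2, 0.1]
width: 1.0
```

Request:
send_rows --commands '[{"translation": [0.024,-0.037,0],"twist": [0,0,-0.077]},{"translation": [0.047,-0.075,0],"twist": [0,0,-0.154]},{"translation": [0.067,-0.114,0],"twist": [0,0,-0.23]},{"translation": [0.087,-0.154,0],"twist": [0,0,-0.307]},{"translation": [0.104,-0.195,0],"twist": [0,0,-0.384]},{"translation": [0.12,-0.236,0],"twist": [0,0,-0.461]},{"translation": [0.135,-0.278,0],"twist": [0,0,-0.538]},{"translation": [0.147,-0.32,0],"twist": [0,0,-0.614]},{"translation": [0.158,-0.363,0],"twist": [0,0,-0.691]},{"translation": [0.167,-0.406,0],"twist": [0,0,-0.768]}]'

```text
t: 12.2
ee_pos: [625.5, -120.6, 244.6]
orientation: [-3.141, -0.022, -0.001]
ft_force: [0.6, 0.4, -0.1]
width: 0.4
```

```bash
python3 - <<'E'
from h import *
shot('wrist','w3');shot('top','top2')
o=ctrl.get_obs();print(o['ft_force'],o['ee_pos'],o['orientation'])
a=np.load('pics/w3.npz')['img'];b=np.load('pics/top2.npz')['img']
c=np.zeros((600,800,3),np.uint8);c[:300,:400]=cv2.resize(a,(400,300),interpolation=cv2.INTER_AREA);c[300:,:680]=cv2.resize(b[225:300,250:420],(680,300),interpolation=cv2.INTER_CUBIC)
cv2.imwrite('pics/c3.png',c)
E
```

```text
[-0.26959583 -0.0723397  -0.53460038] [ 625.37249105 -120.92073552  244.5587812 ] [-3.14147147e+00 -2.36746232e-02 -2.99419087e-04]
```

View pics/c3.png

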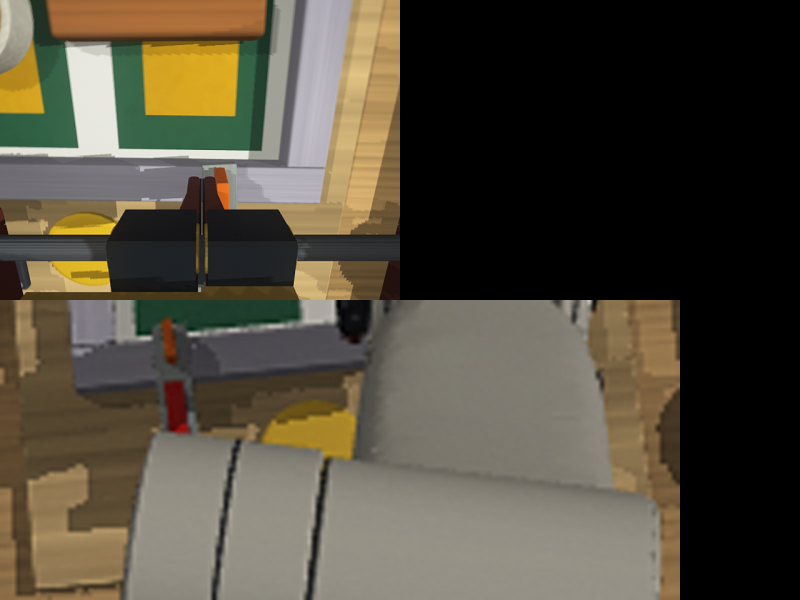

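The wrist view shows the tab across the frame bar, with the strap's end at about (203–236,165) in the half-size picture. I'll check the angle numerically.

```bash
python3 - <<'E'
from h import *
im=np.load('pics/w3.npz')['img']
cv2.imwrite('pics/c4.png',cv2.resize(im[240:360,280:440],(800,600),interpolation=cv2.INTER_CUBIC))
for u,v in [(325,264),(378,264)]: print(back('w3',u,v,51))
for s in (80,85,90):
    a=np.radians(s); e=np.array([np.sin(a),np.cos(a)]);n=np.array([np.cos(a),-np.sin(a)]);A=np.array([520,-141])
    print(s,[np.round((proj('w3',[*(A+r*e+t*n),z])-[280,240])*5) for r,t,z in ((122,13,51),(122,-13,51),(120,4,81),(120,-4,81),(92,4,81))])
E
```

```text
[ 642.22404876 -120.94759877   51.        ]
[ 642.54473836 -145.20493181   51.        ]
80 [array([352., 120.]), array([ 73., 163.]), array([267., 288.]), array([165., 303.]), array([320., 602.])]
85 [array([469., 118.]), array([186., 138.]), array([402., 278.]), array([299., 285.]), array([419., 595.])]
90 [array([586., 127.]), array([302., 123.]), array([537., 278.]), array([434., 277.]), array([517., 596.])]
```

View pics/c4.png

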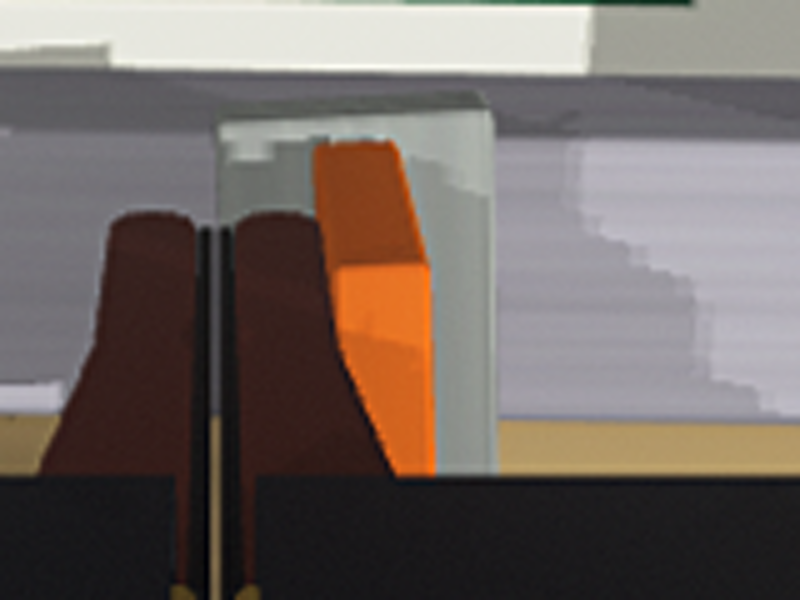

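The tab's tip corners fit about 86.5°, which is past the 81.4° limit, though the fingers are thinner than I assumed. I'll push 5 mm more, back off, and go up and round behind the lever.

Request:
send_rows --commands '[{"translation": [0,-0.015,0],"twist": [0,0,0]},{"translation": [0,-0.03,0],"twist": [0,0,0]},{"translation": [0,-0.04,0],"twist": [0,0,0]},{"translation": [0,-0.05,0],"twist": [0,0,0]},{"translation": [0,-0.05,0],"twist": [0,0,0]},{"translation": [0,-0.05,0],"twist": [0,0,0]},{"translation": [0,0,0],"twist": [0,0,0]},{"translation": [0,0.05,0],"twist": [0,0,0]},{"translation": [0,0.1,0],"twist": [0,0,0]},{"translation": [0,0.15,0],"twist": [0,0,0]}]'

```text
t: 13.3
ee_pos: [625.2, -105.1, 244.7]
orientation: [-3.141, -0.025, 0.0]
ft_force: [0.0, -0.2, -0.5]
width: 0.4
```

Request:
send_rows --commands '[{"translation": [0,0,0.1],"twist": [0,0,0]},{"translation": [0,0,0.2],"twist": [0,0,0]},{"translation": [0,0,0.3],"twist": [0,0,0]},{"translation": [0,0,0.4],"twist": [0,0,0]},{"translation": [0,0,0.5],"twist": [0,0,0]},{"translation": [0,0,0.6],"twist": [0,0,0]},{"translation": [-0.05,0,0.7],"twist": [0,0,0]},{"translation": [-0.1,0,0.8],"twist": [0,0,0]},{"translation": [-0.18,0,0.9],"twist": [0,0,0]},{"translation": [-0.26,0,1.0],"twist": [0,0,0]}]'

```text
t: 14.3
ee_pos: [598.4, -105.6, 345.4]
orientation: [-3.141, -0.025, 0.001]
ft_force: [0.0, -0.5, 0.5]
width: 0.4
```

Request:
send_rows --commands '[{"translation": [-0.1,0,0],"twist": [0,0,0]},{"translation": [-0.2,0,0],"twist": [0,0,0]},{"translation": [-0.3,0,0],"twist": [0,0,0]},{"translation": [-0.4,0,0],"twist": [0,0,0]},{"translation": [-0.5,0,0],"twist": [0,0,0]},{"translation": [-0.6,0,0],"twist": [0,0,0]},{"translation": [-0.7,0,0],"twist": [0,0,0]},{"translation": [-0.8,0,0],"twist": [0,0,0]},{"translation": [-0.9,0,0],"twist": [0,0,0]},{"translation": [-1.0,0,0],"twist": [0,0,0]}]'

```text
t: 15.3
ee_pos: [498.4, -105.7, 344.7]
orientation: [3.141, 0.025, 0.0]
ft_force: [0.7, -0.0, 0.4]
width: 0.5
```

```bash
python3 - <<'E'
from h import *
shot('wrist','w4')
o=ctrl.get_obs();print(o['t'],o['ft_force'],o['ee_pos'],o['orientation'])
A=np.array([520,-141])
for s in (80,85,90):
    a=np.radians(s); e=np.array([np.sin(a),np.cos(a)]);n=np.array([np.cos(a),-np.sin(a)])
    print(s,[np.round(proj('w4',[*(A+r*e+t*n),z])) for r,t,z in ((122,13,51),(122,-13,51),(120,4,81),(120,-4,81),(13,0,138))])
E
```

```text
15.35 [-0.51496937  0.39291934 -0.609515  ] [ 497.08928177 -105.52392689  344.44584156] [-3.14115835e+00 -2.47019749e-02  2.76105996e-03]
80 [array([371.,  14.]), array([329.,  22.]), array([361.,   6.]), array([347.,   8.]), array([394., 221.])]
85 [array([388.,  14.]), array([346.,  17.]), array([381.,   4.]), array([366.,   5.]), array([396., 221.])]
90 [array([406.,  15.]), array([363.,  15.]), array([400.,   4.]), array([385.,   4.]), array([399., 221.])]
```

View pics/w4.png

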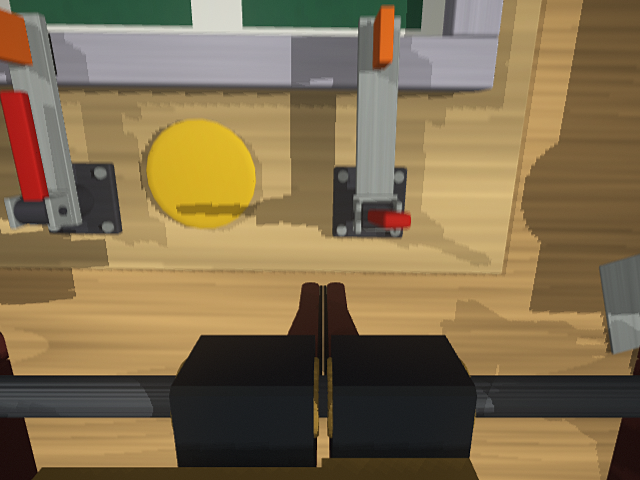

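The strap's tip corners at (360,15) and (401,15) give about 89°. The lever tip at (400,220) matches the prediction. Next I work out the lever arc, with the fingertip's front edge sliding on the face at 60 mm from the pivot.

```bash
python3 - <<'E'
import numpy as np
def c(a):
    a=np.radians(a); return np.array([520+60*np.cos(a)-4*np.sin(a)-10, 64+60*np.sin(a)+4*np.cos(a)+182])
al=np.linspace(98,0,31); p=c(al[0]); print('start',p)
for k in range(3):
    for i in range(1,11): q=c(al[k*10+i]); print(np.round((q-p)/100,3))
    p=q; print(p)
E
```

```text
start [497.68854167 304.85939172]
[0.034 0.006]
[0.068 0.01 ]
[0.102 0.012]
[0.136 0.013]
[0.17  0.011]
[0.205 0.007]
[0.238 0.002]
[ 0.272 -0.006]
[ 0.305 -0.015]
[ 0.337 -0.027]
[531.40530275 302.19442156]
[ 0.032 -0.013]
[ 0.063 -0.028]
[ 0.093 -0.045]
[ 0.122 -0.063]
[ 0.149 -0.083]
[ 0.176 -0.104]
[ 0.202 -0.127]
[ 0.226 -0.152]
[ 0.248 -0.177]
[ 0.269 -0.204]
[558.35049368 281.75233923]
[ 0.02  -0.028]
[ 0.038 -0.057]
[ 0.054 -0.088]
[ 0.068 -0.119]
[ 0.081 -0.15 ]
[ 0.092 -0.183]
[ 0.101 -0.216]
[ 0.108 -0.25 ]
[ 0.113 -0.283]
[ 0.116 -0.318]
[570. 250.]
```

Request:
send_rows --commands '[{"translation": [0,-0.06,0],"twist": [0,0,0]},{"translation": [0,-0.12,0],"twist": [0,0,0]},{"translation": [0,-0.18,0],"twist": [0,0,0]},{"translation": [0,-0.24,-0.05],"twist": [0,0,0]},{"translation": [0,-0.3,-0.1],"twist": [0,0,0]},{"translation": [0,-0.35,-0.16],"twist": [0,0,0]},{"translation": [0,-0.35,-0.22],"twist": [0,0,0]},{"translation": [0,-0.35,-0.28],"twist": [0,0,0]},{"translation": [0,-0.35,-0.34],"twist": [0,0,0]},{"translation": [0,-0.35,-0.39],"twist": [0,0,0]}]'

```text
t: 16.35
ee_pos: [499.2, -140.4, 305.0]
orientation: [-3.141, -0.025, 0.001]
ft_force: [-0.1, -0.1, 0.5]
width: 0.5
```

Request:
send_rows --commands '[{"translation": [0.034,0,0.006],"twist": [0,0,0]},{"translation": [0.068,0,0.01],"twist": [0,0,0]},{"translation": [0.102,0,0.012],"twist": [0,0,0]},{"translation": [0.136,0,0.013],"twist": [0,0,0]},{"translation": [0.17,0,0.011],"twist": [0,0,0]},{"translation": [0.205,0,0.007],"twist": [0,0,0]},{"translation": [0.238,0,0.002],"twist": [0,0,0]},{"translation": [0.272,0,-0.006],"twist": [0,0,0]},{"translation": [0.305,0,-0.015],"twist": [0,0,0]},{"translation": [0.337,0,-0.027],"twist": [0,0,0]}]'

```text
t: 17.35
ee_pos: [533.0, -140.5, 302.7]
orientation: [-3.141, -0.025, 0.001]
ft_force: [-3.5, 1.6, 2.4]
width: 0.3
```

Request:
send_rows --commands '[{"translation": [0.032,0,-0.013],"twist": [0,0,0]},{"translation": [0.063,0,-0.028],"twist": [0,0,0]},{"translation": [0.093,0,-0.045],"twist": [0,0,0]},{"translation": [0.122,0,-0.063],"twist": [0,0,0]},{"translation": [0.149,0,-0.083],"twist": [0,0,0]},{"translation": [0.176,0,-0.104],"twist": [0,0,0]},{"translation": [0.202,0,-0.127],"twist": [0,0,0]},{"translation": [0.226,0,-0.152],"twist": [0,0,0]},{"translation": [0.248,0,-0.177],"twist": [0,0,0]},{"translation": [0.269,0,-0.204],"twist": [0,0,0]}]'

```text
t: 18.35
ee_pos: [560.1, -140.7, 282.5]
orientation: [3.141, 0.025, 0.0]
ft_force: [-4.6, 1.2, 1.2]
width: 0.7
```

Request:
send_rows --commands '[{"translation": [0.02,0,-0.028],"twist": [0,0,0]},{"translation": [0.038,0,-0.057],"twist": [0,0,0]},{"translation": [0.054,0,-0.088],"twist": [0,0,0]},{"translation": [0.068,0,-0.119],"twist": [0,0,0]},{"translation": [0.081,0,-0.15],"twist": [0,0,0]},{"translation": [0.092,0,-0.183],"twist": [0,0,0]},{"translation": [0.101,0,-0.216],"twist": [0,0,0]},{"translation": [0.108,0,-0.25],"twist": [0,0,0]},{"translation": [0.113,0,-0.283],"twist": [0,0,0]},{"translation": [0.116,0,-0.31],"twist": [0,0,0]}]'

```text
t: 19.35
ee_pos: [571.7, -140.7, 251.5]
orientation: [3.141, 0.025, 0.001]
ft_force: [-3.5, 1.7, 4.0]
width: 0.1
```

Contact forces are as expected for the lever. I press a few mm more, then read the force.

Request:
send_rows --commands '[{"translation": [0,0,-0.005],"twist": [0,0,0]},{"translation": [0,0,-0.01],"twist": [0,0,0]},{"translation": [0,0,-0.015],"twist": [0,0,0]},{"translation": [0,0,-0.02],"twist": [0,0,0]},{"translation": [0,0,-0.025],"twist": [0,0,0]},{"translation": [0,0,-0.03],"twist": [0,0,0]},{"translation": [0,0,-0.03],"twist": [0,0,0]},{"translation": [0,0,-0.03],"twist": [0,0,0]},{"translation": [0,0,-0.03],"twist": [0,0,0]},{"translation": [0,0,-0.03],"twist": [0,0,0]}]'

```text
t: 20.35
ee_pos: [571.7, -140.7, 250.0]
orientation: [3.141, 0.025, 0.002]
ft_force: [-6.9, 3.0, 17.2]
width: 0.6
```

It stopped at a tip height of 68 mm, exactly the closed lever's top, with the force up to 17 N: it is at the stop. I lift off and look.

Request:
send_rows --commands '[{"translation": [0,0,0.05],"twist": [0,0,0]},{"translation": [0,0,0.15],"twist": [0,0,0]},{"translation": [0,0,0.25],"twist": [0,0,0]},{"translation": [-0.1,0,0.35],"twist": [0,0,0]},{"translation": [-0.2,0,0.45],"twist": [0,0,0]},{"translation": [-0.3,0,0.55],"twist": [0,0,0]},{"translation": [-0.45,0,0.65],"twist": [0,0,0]},{"translation": [-0.6,0,0.75],"twist": [0,0,0]},{"translation": [-0.8,0,0.85],"twist": [0,0,0]},{"translation": [-1.0,0,1.0],"twist": [0,0,0]}]'

```text
t: 21.35
ee_pos: [469.7, -140.5, 349.0]
orientation: [-3.141, -0.025, 0.002]
ft_force: [0.3, -0.2, -0.2]
width: 0.1
```

```bash
python3 - <<'E'
from h import *
shot('wrist','w5');shot('scene','s5')
a=np.load('pics/w5.npz')['img'];b=np.load('pics/s5.npz')['img']
c=np.zeros((600,800,3),np.uint8);c[:300,:400]=cv2.resize(a,(400,300),interpolation=cv2.INTER_AREA);c[300:,:600]=cv2.resize(b[225:305,235:395],(600,300),interpolation=cv2.INTER_CUBIC)
cv2.imwrite('pics/c5.png',c)
o=ctrl.get_obs();print(o['t'],o['ft_force'],o['ee_pos'])
for s in (85,90):
    a=np.radians(s);e=np.array([np.sin(a),np.cos(a)]);n=np.array([np.cos(a),-np.sin(a)]);A=np.array([520,-141])
    print(s,[np.round(proj('w5',[*(A+r*e+t*n),z])*.625) for r,t,z in((122,13,46.5),(122,-13,46.5),(75,7,68),(75,-7,68))])
E
```

```text
21.45 [-0.13298637  0.68205689  0.37923418] [ 469.22300937 -140.54902693  350.22722268]
85 [array([208., -23.]), array([181., -21.]), array([205.,  26.]), array([190.,  27.])]
90 [array([219., -22.]), array([192., -22.]), array([212.,  26.]), array([197.,  26.])]
```

View pics/c5.png

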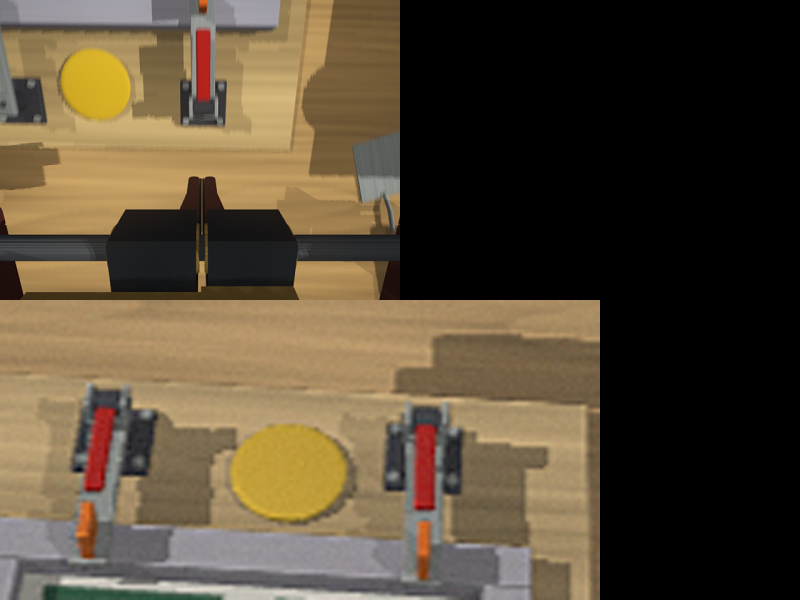

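Both levers lie flat along their straps, square across the frame edge. The new lever's end at (196–211,29) fits about 89°, the lid and frame are in place, and the arm is clear. I hand in.

```bash
python3 -c "
from workcell import ctrl
print(ctrl.close_job())"
```

```text
the job is handed in; nothing more can be done
None
```

The open clamp (the right-hand one) is now swung square across the frame's edge and its lever is down against the stop. The job is handed in, at about 21.5 s of the 51 s allowed; handing in gives no verdict.

- **Strap:** I pushed the orange tab round with the shut fingers. The first push left it at about 86.5°, because the fingertips are thinner than I assumed. A further 5 mm brought it to about 89° in the wrist picture (over 81.4° is needed).
- **Lever:** I pushed it over and down with the fingertip. It stopped at a tip height of 68 mm, the height of the closed lever's top, and the force rose to 17 N. That shows it reached its stop.
- **Last checks:** The final pictures show both clamps across and locked. The frame edge and the yellow lid look undisturbed, and the arm was clear with the wrist force back near zero.
- **Not checked directly:** I had no reading of the pad's force on the frame (over 4 N needed), so that is inferred from the lever being at its stop. I judged that nothing else had moved from the moves and pictures, not by measuring. No check failed.
- **Refused calls:** The first two descent calls were refused for rows without a twist. Nothing moved, and I sent them again correctly.

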